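# Trim a propeller thrust balance and hold it floating on zero

### The job

Grip the black upright handle of the trim slide on the thrust balance and draw the slide out until the beam lifts off its stop and floats, pointer on zero; keep it floating within one scale division (0.08 rad) of zero for six seconds while the tare is logged. The beam is top-heavy and swings away to a stop if the slide is left alone, so keep trimming; do not let it swing hard, do not touch the beam, motor pod or spring cartridge, and leave the other things on the bench where they are. Finish still gripping the handle, the slide held still where the beam is in balance, so that it stays floating within two divisions of zero without swinging for the second after you finish.

Things in the scene. Friction and masses are not known exactly. Their poses are not given: they have to be found in the camera images.
- stand: Fixed thrust balance for propeller motors: aluminium base plate 200 x 540 x 12 mm (x -100 to 100, y -210 to 330), a bearing fork with a beam across it along y, and the trim slide's rail along y. Origin on the table; y points to the motor end, -x to the robot's side, z up. Beam pivot axis along x at (60, 0, 180) mm. White scale on the fork, facing +x: marks every 0.08 rad, the long mark is zero.
- beam_angle (a joint): Angle of the beam (rad): 0 level, pointer on zero; positive with the motor end up. Rubber-topped stops at -0.22 (motor end down, where it starts) and +0.22. Low-friction bearing, damping about 0.012 N m s/rad. Top-heavy: with the slide still it falls away from its balance point, growing e-fold in about 1.1 s.
- thrust_beam: Beam: dark bar 16 x 16 x 580 mm, 22 mm above the pivot, brass counterweight (54 mm dia.), pointer up, 120 mm trim arm down. With the motor pod: inertia about the pivot 0.063 kg m2; at level motor-heavy by 0.12 N m (0.03 to 0.20); its weight adds 0.31 N m per rad away from level, more than the spring gives back. Origin on the pivot axis, y to the motor end, z up at level. Not to be touched.
- motor_pod: Motor with a two-bladed black propeller (210 mm, lying along the beam) on the beam, about 0.35 kg (unknown by 8 per cent). Origin on the beam 300 mm from the pivot and 12 mm above it; the top of the propeller hub is 72 mm above the origin. Not to be touched.
- trim_slide (a joint): Position of the trim slide (m), 0 to 0.115, growing as it is drawn along the stand's +y (towards the motor end). Starts at 0 to 0.003. Friction 0.5 N, damping 4 N s/m, 0.35 kg; stays where it is left. Torque on the beam (motor end up) = 18 N/m x 0.12 m x (slide - 0.12 x sin(beam_angle)) N m. The beam balances level with the slide at roughly 0.056 (0.015 to 0.095).
- trim_handle: Upright black handle of the trim slide, 30 mm (x) x 24 mm (y) x 75 mm high, axes parallel to the stand's. Origin at the centre of its foot, 45 mm above the table, at (-75, 155 + slide) mm in the stand's x, y. It stands free of the beam on the robot's side: grip it from above across its 24 mm. Below it is the slide's flat bracket (top 45 mm above the table).
- handle_top (a point): Centre of the top face of the trim handle, 120 mm above the table; moves with the slide.
- prop_hub (a point): Top of the propeller hub on the motor pod, 300 mm from the pivot along the beam and 84 mm above the pivot line at level.
- pointer_tip (a point): Tip of the thin black pointer, 90 mm above the pivot at level, 51 mm from the beam towards the stand's +x, in front of the white scale.
- spring_tube: Spring cartridge of about 18 N/m (push and pull, slack at slide 0 with the beam level): clear tube 19 mm in diameter, 135 mm long, pinned to the slide 60 mm above the table, reaching towards the fork. Origin at its pin on the slide. Not to be touched.
- spring_rod: Steel rod 7 mm in diameter of the spring cartridge, between the tube and the lower end of the trim arm. Origin at its pin on the trim arm. Not to be touched.
- multimeter: Blue hand multimeter 170 x 85 x 36 mm lying on the table, origin under its centre. Bystander.
- hex_driver: Screwdriver lying on the table, handle to its -x, origin under its middle. Bystander.
- spare_motor: Spare motor, dark cylinder 36 mm in diameter, 28 mm high with a short shaft, standing on the stand's base plate at the counterweight side. Origin under its centre. Bystander.
- controller_board: Green circuit board 90 x 60 x 5 mm with parts on it, lying on the table. Origin under its centre. Bystander.
- wire_spool: Spool of copper wire, 64 mm in diameter, 42 mm high, standing on its flange. Origin under its centre. Bystander.
- nut_tray: Grey divided tray 120 x 80 x 25 mm, empty. Origin under its centre. Bystander.

How it is judged (in metres and radians):
On the way:
1. the beam floats within one division (0.08 rad) of zero for six seconds (value of joint beam_angle between -0.08 and 0.08 rad), for 6 s.
At the end, for the whole second after the job is handed in: The beam is within two divisions (0.16 rad) of level and moves slower than 0.3 rad/s, and the fingers still grip the trim handle (contact force over 1 N), for one second after the program ends; before that it floated within 0.08 rad of level for 6 s without a break (value of joint beam_angle between -0.16 and 0.16 rad and velocity of joint beam_angle between -0.3 and 0.3 rad/s and contact force between the fingers and trim_handle above 1 N); the arm keeps its last pose, push and grip.
It fails at once if the beam swings hard (faster than 0.8 rad/s) (velocity of joint beam_angle above 0.8 rad/s or velocity of joint beam_angle below -0.8 rad/s).
It fails at once if the robot touches the beam, the motor pod or the spring cartridge (contact force between any of the arm, the fingers and thrust_beam above 0.5 N or contact force between any of the arm, the fingers and motor_pod above 0.5 N or contact force between any of the arm, the fingers and spring_tube above 0.5 N or contact force between any of the arm, the fingers and spring_rod above 0.5 N).
It fails at once if a bystander is moved more than 30 mm (distance of any of multimeter, hex_driver, spare_motor, controller_board, wire_spool, nut_tray from where it was at the start of the episode above 0.03 m).
It also fails if it takes over 64 s, if anything falls off the work surface, if the arm or the gripper's body presses on something with over 40 N, if the wrist force passes 120 N, or if a joint passes its speed limit or range.

### The arm

A 6-joint arm with a two-finger parallel gripper is mounted at the origin on the work surface. World frame = base frame: x ahead of the robot, y to its left, z up, the work surface at z = 0. Lengths are in mm, angles in degrees, forces in N, time in s.
With the tool pointing down it reaches from about 300 to 850 mm from the base axis. Payload 4.2 kg.
Tool frame: the origin (TCP) lies at the very end of the fingers, on their centre line; the grasp point (between the pads) lies 19 mm behind it; z points along the fingers, y is the line along which they close (so a half turn about z gives the same grasp; the last joint's range is limited). The gripper opens to 91 mm and grips with 3 to 60 N. Pads are 32 mm wide; open, the fingers measure 118 mm over their backs; the gripper's body (76 mm by 178 mm) begins 60 mm behind the grasp point.
Start: joints at [-67.323, 18.312, 89.639, -0, 72.044, -1.146], TCP at [232.261, -526.024, 188.876] pointing down, gripper open.
Joint ranges: [-177.97, 177.97], [-48.28, 115.42], [12.27, 149.76], [-77.06, 257.06], [2.81, 150.46], [-146.56, 146.56]. Speed limits (degrees/s): [147.25, 147.25, 180, 180, 180, 180].

### API

Orientations are given as [roll, pitch, yaw] about the fixed x, y, z axes, in that order (R = Rz(yaw) Ry(pitch) Rx(roll)).
In Python, from workcell import env, grab_frame gives the robot as it stands. The module is installed in compiled form; this text tells all that it offers.
- The arm moves only by the tool move_arm, never from a script. Its argument "plan" is a list of rows, each an object of numbers: "tx", "ty", "tz": the shift along the tool's x, y, z in cm; "wx", "wy", "wz": the turn, a rotation vector about the tool's x, y, z in rad. In form: [{"tx": .., "ty": .., "tz": .., "wx": .., "wy": .., "wz": ..}, ...]. A call has 1 to 12 rows; each row shifts and turns the commanded pose from where the row before left it, along the tool's axes as they then stand; what a row does not reach is not made up. A row lasts 1/12 s, in which the tool goes at most 41.7 mm and 7.16 degrees, less where a joint would pass 70% of its speed; a pose out of reach is approached as far as the arm can. A call is refused whole if a number of a shift passes 4.17 or a number of a turn 0.125, either way. A call with a gripper value outside its range is refused whole. "gripper" is the finger opening in cm, from 0 to 9.12, set as the call begins (left out, the last holds). The fingers move at their own pace and stop on an object; "force" is the grip in N (left out, the last holds). Time passes only in rows, so rows that do not move let the fingers close. It gives the time, the measured TCP pose, the force, the opening and the grip force at its end, in the units of the state.
- env.state(): the state, without advancing time (a new reading comes with each control period).
- grab_frame(name): name is "scene" or "top"; returns a dict with "color" (420x560x3 uint8, red, green, blue), "vfov" (degrees; the focal length in pixels is half the picture's height over the tangent of half this angle, whatever the lens; pixels are square), "cx", "cy" (the principal point, pixels), "view" (4x4, takes a point from world to camera coordinates). Camera axes: x right, y up, looking along -z (the intrinsics and any distortion apply to the point x, -y, -z); pixel columns grow to the right and rows downward; lengths in mm; the calibration is good to about 2 mm. A picture is of the moment at which its call begins. There is no depth.
- env.job_done(): hands the job in; it is judged then, once.
The state is a dict: "time_s": time; "qpos": joint angles; "qvel": joint speeds; "effort": joint torques, N m; "ee_pos": TCP position; "ee_rot": TCP orientation; "force": force on the tool from outside, world axes, zero at the start; "torque": the same for the moment, N m; "gripper_width": finger opening in mm; "gripper_force": force on a finger pad.
Only numpy, scipy, OpenCV 4.12 (cv2) and the standard library are available. Lean on these libraries where they do the work, as an engineer would, in place of code of your own. Each camera call takes 0.05 s, during which the arm holds its last target. There are 200 camera calls.

## Working session

There is one attempt and no reset: what is moved stays moved. The work goes in short steps, Python scripts to look and compute and a tool call to move; the robot and the scene stay as the last step left them, time stands still between calls to the robot, and variables do not carry over. Pictures are saved under pics/ and viewed, at most 10 in all, crops included, and the job is handed in when it is done.

Besides the shell and the picture viewer there is one more tool, called after "Emit:" in YAML: its name, and indented under it one key for each argument. move_arm: Moves the arm, as the interface text tells. Its arguments: {"type":"object","properties":{"plan":{"type":"array","items":{"type":"object","properties":{"tx":{"type":"number"},"ty":{"type":"number"},"tz":{"type":"number"},"wx":{"type":"number"},"wy":{"type":"number"},"wz":{"type":"number"}}}},"gripper":{"type":"number"},"force":{"type":"number"}},"required":["plan"]}

```bash
mkdir -p pics; python3 - <<'E'
from workcell import env, grab_frame
import cv2,json,numpy as np
s=env.state();print({k:np.round(v,3).tolist() for k,v in s.items()})
for n in("scene","top"):
    f=grab_frame(n);cv2.imwrite(f"pics/{n}0.png",f["color"][:,:,::-1]);print(n,[(k,np.round(f[k],4).tolist()) for k in f if k!="color"])
E
```

```text
{'time_s': 0.0, 'qpos': [-67.322, 18.351, 89.707, -0.002, 72.043, -1.145], 'qvel': [-0.031, 0.042, -0.086, -0.07, -0.036, -0.095], 'effort': [-0.001, -41.246, -23.197, 0.073, 0.046, -0.0], 'ee_pos': [232.033, -525.502, 188.019], 'ee_rot': [-179.899, -0.0, 23.824], 'force': [0.935, 0.826, 1.625], 'torque': [0.017, -0.012, 0.019], 'gripper_force': 0.0, 'gripper_width': 91.179}
scene [('vfov', 56.0045), ('cx', 273.119), ('cy', 210.5319), ('view', [[0.9034, 0.4284, -0.0191, -494.2733], [-0.2417, 0.5455, 0.8025, 29.7048], [0.3543, -0.7204, 0.5963, -1544.2008], [0.0, 0.0, 0.0, 1.0]])]
top [('vfov', 43.5863), ('cx', 273.349), ('cy', 200.9152), ('view', [[-0.0031, -0.9999, -0.0147, -51.1301], [0.994, -0.0047, 0.1091, -617.7863], [-0.1091, -0.0143, 0.9939, -1627.7435], [0.0, 0.0, 0.0, 1.0]])]
```

View pics/scene0.png

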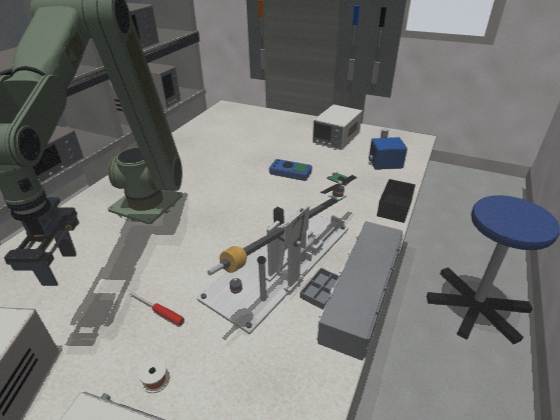

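View pics/top0.png

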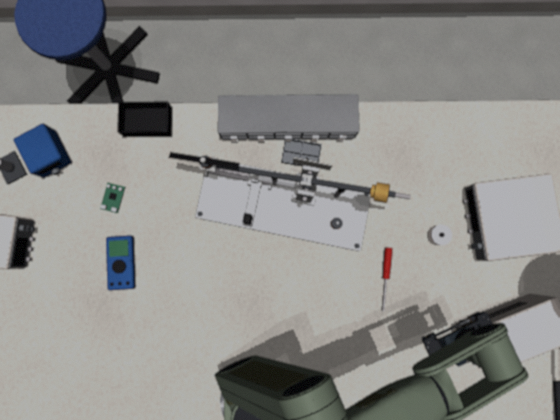

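The scene view shows the stand with the brass counterweight at (233,259), the black handle at about (278,213) and the prop hub at (339,190). In the top view the handle is at about (248,219), the brass at (380,192) and the plate corners near (197,217) and (359,248).

```bash
python3 - <<'E'
import cv2,numpy as np
a=cv2.imread("pics/scene0.png")[165:345,190:370];b=cv2.imread("pics/top0.png")[140:270,160:420]
a=cv2.resize(a,None,fx=3.3,fy=3.3,interpolation=cv2.INTER_CUBIC);b=cv2.resize(b,None,fx=3,fy=3,interpolation=cv2.INTER_CUBIC)
cv2.imwrite("pics/sc1.png",a);cv2.imwrite("pics/tc1.png",b)
E
```

```text
(no output)
```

View pics/sc1.png

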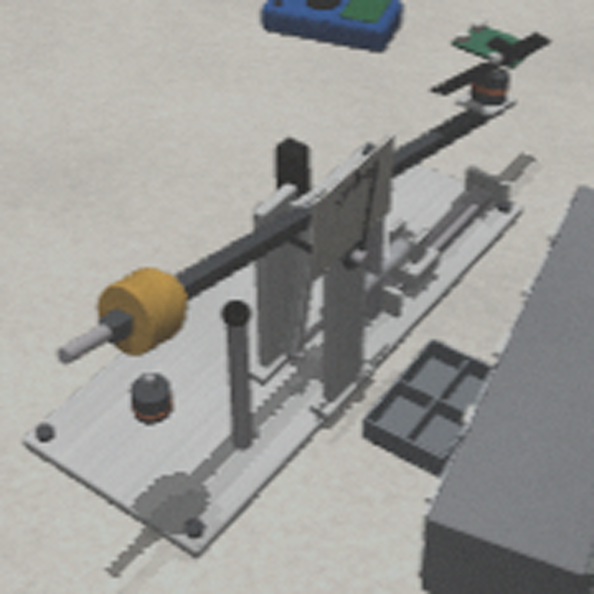

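View pics/tc1.png

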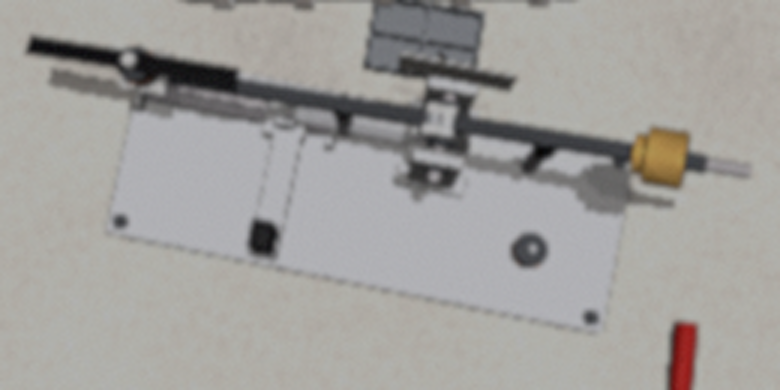

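The crops show plate corners in the scene view at (197.6,298.3), (250,332.6) and (347.6,228). In the top view they are at (195.3,217.7) and (360.3,250.3), with the handle blob at about (248,219).

```bash
cat > h.py <<'E'
import cv2,numpy as np
from workcell import env,grab_frame
def K(f): F=210/np.tan(np.radians(f["vfov"]/2)); return F
def ray(f,u,v):
    V=np.array(f["view"]);R,t=V[:3,:3],V[:3,3]
    d=np.array([(u-f["cx"])/K(f),-(v-f["cy"])/K(f),-1]); return -R.T@t,R.T@d
def onplane(f,u,v,z):
    c,d=ray(f,u,v);return c+d*(z-c[2])/d[2]
def proj(f,P):
    V=np.array(f["view"]);p=V[:3,:3]@np.asarray(P)+V[:3,3]
    return np.array([f["cx"]+K(f)*p[0]/-p[2],f["cy"]-K(f)*p[1]/-p[2]])
def brass(f):
    img=f["color"];h=cv2.cvtColor(img,cv2.COLOR_RGB2HSV)
    m=cv2.inRange(h,(12,110,50),(30,255,255))
    n,l,s,c=cv2.connectedComponentsWithStats(m[180:340,160:420] if f["name"]=="scene" else m[120:260,300:450])
    i=1+np.argmax(s[1:,4]); o=(160,180) if f["name"]=="scene" else (300,120)
    return c[i]+o,s[i,4]
def grab(n): f=grab_frame(n);f["name"]=n;return f
E
python3 - <<'E'
from h import *
s=grab("scene");t=grab("top")
C=[(s,197.6,298.3,-100,-210),(s,250,332.6,100,-210),(s,347.6,228,100,330),(t,195.3,217.7,-100,330),(t,360.3,250.3,-100,-210)]
W=np.array([onplane(f,u,v,12)[:2] for f,u,v,*_ in C]);L=np.array([c[3:] for c in C],float)
print(W.round(1))
wm,lm=W.mean(0),L.mean(0);a=W-wm;b=L-lm
yaw=np.arctan2((b[:,0]*a[:,1]-b[:,1]*a[:,0]).sum(),(a*b).sum())
R=np.array([[np.cos(yaw),-np.sin(yaw)],[np.sin(yaw),np.cos(yaw)]]);o=wm-R@lm
print("yaw",np.degrees(yaw),"o",o,"res",(a-b@R.T).round(1).tolist())
np.savez("stand.npz",yaw=yaw,o=o)
st=lambda x,y,z:np.r_[R@[x,y]+o,z]
print("handle",st(-75,156,120))
for f in(s,t):
    print(f["name"],"handle top/foot",proj(f,st(-75,156,120)),proj(f,st(-75,156,45)),"brass",brass(f))
    g=cv2.cvtColor(f["color"],cv2.COLOR_RGB2GRAY);u,v=proj(f,st(-75,156,90)).astype(int)
    m=(g[v-20:v+20,u-20:u+20]<60).astype(np.uint8);n,l,ss,c=cv2.connectedComponentsWithStats(m);print([(x+[u-20,v-20],q) for x,q in zip(c[1:],ss[1:].tolist())])
    for d in range(150,240,15):
        q=-0.22;y,z=-d*np.cos(q)-22*np.sin(q),-d*np.sin(q)+22*np.cos(q);print(d,proj(f,st(60,y,180+z)).round(1))
print(proj(s,st(60,0,180)), env.state()["time_s"])
E
```

```text
[[ 463.3 -329.5]
 [ 655.6 -370. ]
 [ 762.1  153.8]
 [ 567.1  196.7]
 [ 461.5 -327.8]]
yaw -11.47293094097589 o [ 600.31119825 -145.2259519 ] res [[2.7, 1.6], [-1.0, 0.9], [-1.8, -4.5], [-0.9, -1.4], [0.9, 3.3]]
handle [557.83896192  22.57485007 120.        ]
scene handle top/foot [278.33065963 209.46160845] [278.5804419  227.28897889] brass (array([233.99173554, 256.56473829]), np.int32(363))
[(array([278.13559322, 214.78813559]), [16, 12, 9, 16, 118]), (array([279.4, 233.4]), [17, 35, 9, 5, 20])]
150 [250.5 249.8]
165 [246.5 252.1]
180 [242.5 254.5]
195 [238.4 256.9]
210 [234.2 259.4]
225 [229.9 262. ]
top handle top/foot [247.51724378 217.74502169] [249.04050213 219.59559172] brass (array([379.76603774, 191.86415094]), np.int32(265))
[(array([247.25373134, 218.88059701]), [16, 16, 8, 11, 67])]
150 [359.5 187.8]
165 [364.9 188.7]
180 [370.3 189.6]
195 [375.7 190.4]
210 [381.2 191.3]
225 [386.7 192.2]
[284.1238708  236.20348677] 0.2
```

Emit:
move_arm:
  plan:
    - {"wz": 0.123}
    - {"wz": 0.123}
    - {"wz": 0.123}
    - {"wz": 0.123}
    - {"wz": 0.123}
    - {"tx": 0.5, "ty": -1.5}
    - {"tx": 1.0, "ty": -3.0}
    - {"tx": 1.0, "ty": -3.0}
    - {"tx": 1.0, "ty": -3.0}
    - {"tx": 1.0, "ty": -3.0}
    - {"tx": 1.0, "ty": -3.0}
    - {"tx": 1.0, "ty": -3.0}
  gripper: 9.0

```text
schema error: expected keys tx, ty, tz, wx, wy, wz
```

Emit:
move_arm:
  plan:
    - {"tx": 1.1, "ty": -3.0}
    - {"tx": 1.1, "ty": -3.0}
    - {"tx": 1.1, "ty": -3.0}
    - {"tx": 1.1, "ty": -3.0}
    - {"tx": 1.1, "ty": -3.0}
    - {"tx": 1.1, "ty": -3.0}
    - {"tx": 1.1, "ty": -3.0}
    - {"tx": 1.1, "ty": -3.0}
    - {"tx": 1.1, "ty": -3.0}
    - {"tx": 1.1, "ty": -3.0}
    - {"tx": 1.1, "ty": -3.0}
    - {"tx": 1.1, "ty": -3.0}

```text
schema error: expected keys tx, ty, tz, wx, wy, wz
```

All six keys are needed in each row.

Emit:
move_arm:
  plan:
    - {"tx": 0, "ty": 0, "tz": 0, "wx": 0, "wy": 0, "wz": 0.123}
    - {"tx": 0, "ty": 0, "tz": 0, "wx": 0, "wy": 0, "wz": 0.123}
    - {"tx": 0, "ty": 0, "tz": 0, "wx": 0, "wy": 0, "wz": 0.123}
    - {"tx": 0, "ty": 0, "tz": 0, "wx": 0, "wy": 0, "wz": 0.123}
    - {"tx": 0, "ty": 0, "tz": 0, "wx": 0, "wy": 0, "wz": 0.123}
    - {"tx": 0.5, "ty": -1.5, "tz": 0, "wx": 0, "wy": 0, "wz": 0}
    - {"tx": 1.0, "ty": -3.0, "tz": 0, "wx": 0, "wy": 0, "wz": 0}
    - {"tx": 1.0, "ty": -3.0, "tz": 0, "wx": 0, "wy": 0, "wz": 0}
    - {"tx": 1.0, "ty": -3.0, "tz": 0, "wx": 0, "wy": 0, "wz": 0}
    - {"tx": 1.0, "ty": -3.0, "tz": 0, "wx": 0, "wy": 0, "wz": 0}
    - {"tx": 1.0, "ty": -3.0, "tz": 0, "wx": 0, "wy": 0, "wz": 0}
    - {"tx": 1.0, "ty": -3.0, "tz": 0, "wx": 0, "wy": 0, "wz": 0}
  gripper: 9.0

```text
time_s: 1.2
ee_pos: [335.0, -345.3, 188.8]
ee_rot: [-180.0, 0.0, -11.3]
force: [0.4, 1.0, -0.2]
gripper_width: 90.2
gripper_force: 0.0
```

Emit:
move_arm:
  plan:
    - {"tx": 1.1, "ty": -3.1, "tz": 0, "wx": 0, "wy": 0, "wz": 0}
    - {"tx": 1.1, "ty": -3.1, "tz": 0, "wx": 0, "wy": 0, "wz": 0}
    - {"tx": 1.1, "ty": -3.1, "tz": 0, "wx": 0, "wy": 0, "wz": 0}
    - {"tx": 1.1, "ty": -3.1, "tz": 0, "wx": 0, "wy": 0, "wz": 0}
    - {"tx": 1.1, "ty": -3.1, "tz": 0, "wx": 0, "wy": 0, "wz": 0}
    - {"tx": 1.1, "ty": -3.1, "tz": 0, "wx": 0, "wy": 0, "wz": 0}
    - {"tx": 1.1, "ty": -3.1, "tz": 0, "wx": 0, "wy": 0, "wz": 0}
    - {"tx": 1.1, "ty": -3.1, "tz": 0, "wx": 0, "wy": 0, "wz": 0}
    - {"tx": 1.1, "ty": -3.1, "tz": 0, "wx": 0, "wy": 0, "wz": 0}
    - {"tx": 1.1, "ty": -3.1, "tz": 0, "wx": 0, "wy": 0, "wz": 0}
    - {"tx": 1.1, "ty": -3.1, "tz": 0, "wx": 0, "wy": 0, "wz": 0}
    - {"tx": 1.1, "ty": -3.1, "tz": 0, "wx": 0, "wy": 0, "wz": 0}

```text
time_s: 2.2
ee_pos: [537.4, -6.8, 188.8]
ee_rot: [-180.0, 0.0, -11.2]
force: [0.2, -0.4, 0.1]
gripper_width: 90.0
gripper_force: 0.0
```

Emit:
move_arm:
  plan:
    - {"tx": 0.7, "ty": -1.7, "tz": 0, "wx": 0, "wy": 0, "wz": 0}
    - {"tx": 0.6, "ty": -1.6, "tz": 0, "wx": 0, "wy": 0, "wz": 0}
    - {"tx": 0, "ty": 0, "tz": 0, "wx": 0, "wy": 0, "wz": 0}
    - {"tx": 0, "ty": 0, "tz": 0, "wx": 0, "wy": 0, "wz": 0}

```text
time_s: 2.53
ee_pos: [556.2, 21.5, 188.4]
ee_rot: [180.0, 0.1, -11.2]
force: [-0.0, -0.6, 0.3]
gripper_width: 90.2
gripper_force: 0.0
```

```bash
python3 - <<'E'
from h import *
for n in("scene","top"):
    f=grab(n); print(brass(f)); x0,y0=(170,120) if n=="scene" else (150,140)
    cv2.imwrite(f"pics/{n}2.png",cv2.resize(f["color"][y0:y0+180,x0:x0+220,::-1],None,fx=3.3,fy=3.3,interpolation=cv2.INTER_CUBIC))
print(env.state()["ee_pos"],env.state()["ee_rot"])
E
```

```text
(array([234.        , 256.61852861]), np.int32(367))
(array([379.75378788, 191.85984848]), np.int32(264))
[555.8992819   20.25615924 188.72890274] [ 1.79963462e+02  4.90955313e-02 -1.13621885e+01]
```

View pics/scene2.png

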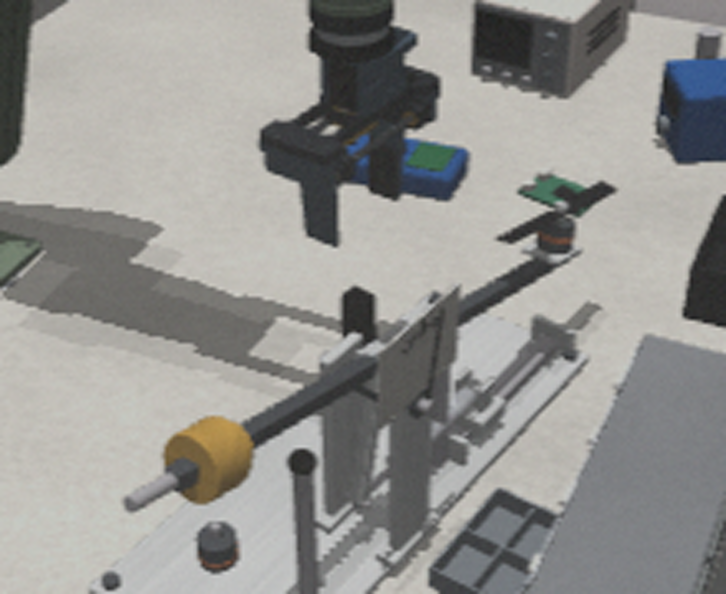

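The scene picture shows the open fingers straddling the handle from above, and the brass is unobstructed. Next I descend and grip.

Emit:
move_arm:
  plan:
    - {"tx": 0.1, "ty": -0.4, "tz": 1.0, "wx": 0, "wy": 0, "wz": 0}
    - {"tx": 0, "ty": 0, "tz": 1.5, "wx": 0, "wy": 0, "wz": 0}
    - {"tx": 0, "ty": 0, "tz": 1.5, "wx": 0, "wy": 0, "wz": 0}
    - {"tx": 0, "ty": 0, "tz": 1.5, "wx": 0, "wy": 0, "wz": 0}
    - {"tx": 0, "ty": 0, "tz": 1.5, "wx": 0, "wy": 0, "wz": 0}
    - {"tx": 0, "ty": 0, "tz": 1.5, "wx": 0, "wy": 0, "wz": 0}
    - {"tx": 0, "ty": 0, "tz": 1.5, "wx": 0, "wy": 0, "wz": 0}
    - {"tx": 0, "ty": 0, "tz": 1.0, "wx": 0, "wy": 0, "wz": 0}
    - {"tx": 0, "ty": 0, "tz": 0.8, "wx": 0, "wy": 0, "wz": 0}
    - {"tx": 0, "ty": 0, "tz": 0, "wx": 0, "wy": 0, "wz": 0}
    - {"tx": 0, "ty": 0, "tz": 0, "wx": 0, "wy": 0, "wz": 0}

```text
time_s: 3.55
ee_pos: [558.6, 24.1, 70.8]
ee_rot: [180.0, 0.0, -11.4]
force: [-0.3, 0.3, 0.2]
gripper_width: 90.3
gripper_force: 0.0
```

Emit:
move_arm:
  plan:
    - {"tx": 0, "ty": 0, "tz": 0, "wx": 0, "wy": 0, "wz": 0}
    - {"tx": 0, "ty": 0, "tz": 0, "wx": 0, "wy": 0, "wz": 0}
    - {"tx": 0, "ty": 0, "tz": 0, "wx": 0, "wy": 0, "wz": 0}
    - {"tx": 0, "ty": 0, "tz": 0, "wx": 0, "wy": 0, "wz": 0}
    - {"tx": 0, "ty": 0, "tz": 0, "wx": 0, "wy": 0, "wz": 0}
    - {"tx": 0, "ty": 0, "tz": 0, "wx": 0, "wy": 0, "wz": 0}
    - {"tx": 0, "ty": 0, "tz": 0, "wx": 0, "wy": 0, "wz": 0}
    - {"tx": 0, "ty": 0, "tz": 0, "wx": 0, "wy": 0, "wz": 0}
    - {"tx": 0, "ty": 0, "tz": 0, "wx": 0, "wy": 0, "wz": 0}
    - {"tx": 0, "ty": 0, "tz": 0, "wx": 0, "wy": 0, "wz": 0}
  gripper: 1.5
  force: 20

```text
time_s: 4.38
ee_pos: [558.6, 24.3, 70.8]
ee_rot: [180.0, -0.0, -11.4]
force: [0.6, -0.3, 0.7]
gripper_width: 26.2
gripper_force: 0.0
```

```bash
cat > est.py <<'E'
import sys,os,json
from h import *
from scipy.linalg import expm,solve_discrete_are
from scipy.optimize import brentq,least_squares
n=int(sys.argv[1]);rows=int(sys.argv[2]);win=float(sys.argv[3]) if len(sys.argv)>3 else 2.5
S=np.load("stand.npz");yaw=float(S["yaw"]);o=S["o"];R=np.array([[np.cos(yaw),-np.sin(yaw)],[np.sin(yaw),np.cos(yaw)]])
ydir=np.array([-np.sin(yaw),np.cos(yaw)])
def px(f,q,d=209):
    return proj(f,np.r_[R@[60,-d*np.cos(q)-22*np.sin(q)]+o,180-d*np.sin(q)+22*np.cos(q)])
def theta(f):
    c,_=brass(f);D=c-np.array([234.0,256.6])+px(f,-.22)
    return least_squares(lambda q:px(f,q[0])-D,[-.1]).x[0]
log=json.load(open("log.json")) if os.path.exists("log.json") else []
for i in range(n):
    s=env.state();f=grab("scene")
    log.append([s["time_s"],theta(f),float(np.dot(s["ee_pos"][:2],ydir))])
json.dump(log,open("log.json","w"))
s=env.state();now=s["time_s"];p=float(np.dot(s["ee_pos"][:2],ydir))
L=np.array(log)
print("t %.2f p %.2f p-pstart %.2f width %.1f grip %.1f"%(now,p,p-L[0,2],s["gripper_width"],s["gripper_force"]))
print("theta",L[-n:,1].round(4).tolist())
k,a,c=.0343,.9,.19
A=np.array([[0,1,0],[a,-c,k],[0,0,0.]])
w=L[(L[:,0]>now-win)]; g=np.where(w[:,1]<-.2)[0]
if len(g): w=w[g[-1]+1:]
if len(w)>=5:
    t=np.r_[w[:,0],now];P=np.r_[w[:,2],p]
    def sim(z):
        x=np.array([z[0],z[1]]);out=[x]
        for i in range(len(t)-1):
            m=max(1,int(round((t[i+1]-t[i])/.025)));h=(t[i+1]-t[i])/m
            for j in range(m):
                e=P[i]+(P[i+1]-P[i])*(j+.5)/m-z[2]*100
                acc=a*x[0]-c*x[1]+k*e; x=np.array([x[0]+h*x[1]+.5*h*h*acc,x[1]+h*acc])
            out.append(x)
        return np.array(out)
    pr=(L[L[:,1]<-.2][-1,2]-3)/100
    r=least_squares(lambda z:np.r_[(sim(z)[:-1,0]-w[:,1])/.004,(z[2]-pr)/.1,z[1]/.5],[w[0,1],0,pr])
    X=sim(r.x)[-1];p0=r.x[2]*100;sd=np.sqrt(np.linalg.inv(r.jac.T@r.jac)[2,2])*100
    T=rows/12;Tm=.25
    # ramp u over T, then hold Tm
    B4=np.zeros((4,4));B4[:3,:3]=A;B4[2,3]=1/T
    E=expm(B4*T);H=expm(A*Tm);Ad=H@E[:3,:3];Bd=(H@E[:3,3])[:,None]
    Q=np.diag([1,.5,1e-6]);Rr=np.array([[4e-5]])
    Pm=solve_discrete_are(Ad,Bd,Q,Rr);K=np.linalg.solve(Rr+Bd.T@Pm@Bd,Bd.T@Pm@Ad)[0]
    x=np.r_[X,p-p0];u=float(-K@x);nx=Ad@x+Bd[:,0]*u
    print("th %.4f om %.4f p0 %.2f(sd %.2f) e %.2f rms %.4f"%(X[0],X[1],p0,sd,p-p0,np.std(sim(r.x)[:-1,0]-w[:,1])))
    print("slide +%.2f mm in %d rows: ty per row %.3f cm; next th %.3f om %.3f"%(u,rows,-u/10/rows,nx[0],nx[1]))
    hd=Ad@x; print("if held: th %.3f om %.3f"%(hd[0],hd[1]))
E
python3 est.py 3 4
```

```text
t 4.53 p 134.91 p-pstart -0.02 width 24.1 grip 20.0
theta [-0.2194, -0.2198, -0.2199]
```

Emit:
move_arm:
  plan:
    - {"tx": 0, "ty": -0.15, "tz": 0, "wx": 0, "wy": 0, "wz": 0}
    - {"tx": 0, "ty": -0.15, "tz": 0, "wx": 0, "wy": 0, "wz": 0}
    - {"tx": 0, "ty": -0.15, "tz": 0, "wx": 0, "wy": 0, "wz": 0}
    - {"tx": 0, "ty": -0.15, "tz": 0, "wx": 0, "wy": 0, "wz": 0}
    - {"tx": 0, "ty": -0.15, "tz": 0, "wx": 0, "wy": 0, "wz": 0}
    - {"tx": 0, "ty": -0.15, "tz": 0, "wx": 0, "wy": 0, "wz": 0}
    - {"tx": 0, "ty": -0.15, "tz": 0, "wx": 0, "wy": 0, "wz": 0}
    - {"tx": 0, "ty": -0.15, "tz": 0, "wx": 0, "wy": 0, "wz": 0}
    - {"tx": 0, "ty": -0.15, "tz": 0, "wx": 0, "wy": 0, "wz": 0}
    - {"tx": 0, "ty": -0.15, "tz": 0, "wx": 0, "wy": 0, "wz": 0}

```text
time_s: 5.37
ee_pos: [561.7, 39.1, 70.8]
ee_rot: [180.0, -0.0, -11.4]
force: [0.4, -1.3, -1.4]
gripper_width: 23.8
gripper_force: 20.0
```

```bash
python3 est.py 2 4
```

```text
t 5.47 p 150.30 p-pstart 15.36 width 24.0 grip 20.0
theta [-0.2192, -0.2203]
```

Emit:
move_arm:
  plan:
    - {"tx": 0, "ty": -0.15, "tz": 0, "wx": 0, "wy": 0, "wz": 0}
    - {"tx": 0, "ty": -0.15, "tz": 0, "wx": 0, "wy": 0, "wz": 0}
    - {"tx": 0, "ty": -0.15, "tz": 0, "wx": 0, "wy": 0, "wz": 0}
    - {"tx": 0, "ty": -0.15, "tz": 0, "wx": 0, "wy": 0, "wz": 0}
    - {"tx": 0, "ty": -0.15, "tz": 0, "wx": 0, "wy": 0, "wz": 0}
    - {"tx": 0, "ty": -0.15, "tz": 0, "wx": 0, "wy": 0, "wz": 0}
    - {"tx": 0, "ty": -0.15, "tz": 0, "wx": 0, "wy": 0, "wz": 0}

```text
time_s: 6.05
ee_pos: [563.9, 49.4, 70.8]
ee_rot: [180.0, -0.0, -11.4]
force: [1.2, -2.3, -1.6]
gripper_width: 24.2
gripper_force: 20.0
```

```bash
python3 est.py 3 4
```

```text
t 6.20 p 160.71 p-pstart 25.78 width 23.7 grip 20.0
theta [-0.22, -0.2189, -0.2196]
```

Emit:
move_arm:
  plan:
    - {"tx": 0, "ty": -0.15, "tz": 0, "wx": 0, "wy": 0, "wz": 0}
    - {"tx": 0, "ty": -0.15, "tz": 0, "wx": 0, "wy": 0, "wz": 0}
    - {"tx": 0, "ty": -0.15, "tz": 0, "wx": 0, "wy": 0, "wz": 0}
    - {"tx": 0, "ty": -0.15, "tz": 0, "wx": 0, "wy": 0, "wz": 0}
    - {"tx": 0, "ty": -0.15, "tz": 0, "wx": 0, "wy": 0, "wz": 0}
    - {"tx": 0, "ty": -0.15, "tz": 0, "wx": 0, "wy": 0, "wz": 0}
    - {"tx": 0, "ty": -0.15, "tz": 0, "wx": 0, "wy": 0, "wz": 0}

```text
time_s: 6.78
ee_pos: [566.0, 59.7, 70.8]
ee_rot: [180.0, -0.0, -11.4]
force: [2.4, -2.3, -3.0]
gripper_width: 24.2
gripper_force: 20.0
```

```bash
python3 est.py 3 4
```

```text
t 6.93 p 171.27 p-pstart 36.34 width 23.7 grip 20.0
theta [-0.22, -0.2203, -0.2199]
```

Emit:
move_arm:
  plan:
    - {"tx": 0, "ty": -0.15, "tz": 0, "wx": 0, "wy": 0, "wz": 0}
    - {"tx": 0, "ty": -0.15, "tz": 0, "wx": 0, "wy": 0, "wz": 0}
    - {"tx": 0, "ty": -0.15, "tz": 0, "wx": 0, "wy": 0, "wz": 0}
    - {"tx": 0, "ty": -0.15, "tz": 0, "wx": 0, "wy": 0, "wz": 0}
    - {"tx": 0, "ty": -0.15, "tz": 0, "wx": 0, "wy": 0, "wz": 0}
    - {"tx": 0, "ty": -0.15, "tz": 0, "wx": 0, "wy": 0, "wz": 0}
    - {"tx": 0, "ty": -0.15, "tz": 0, "wx": 0, "wy": 0, "wz": 0}

```text
time_s: 7.52
ee_pos: [568.1, 69.9, 70.8]
ee_rot: [180.0, -0.0, -11.4]
force: [4.5, -3.4, -3.5]
gripper_width: 24.0
gripper_force: 20.0
```

```bash
python3 est.py 3 4
```

```text
t 7.67 p 181.74 p-pstart 46.80 width 24.2 grip 20.0
theta [-0.2189, -0.2202, -0.2194]
```

Emit:
move_arm:
  plan:
    - {"tx": 0.01, "ty": -0.15, "tz": 0, "wx": 0, "wy": 0, "wz": 0}
    - {"tx": 0.01, "ty": -0.15, "tz": 0, "wx": 0, "wy": 0, "wz": 0}
    - {"tx": 0.01, "ty": -0.15, "tz": 0, "wx": 0, "wy": 0, "wz": 0}
    - {"tx": 0.01, "ty": -0.15, "tz": 0, "wx": 0, "wy": 0, "wz": 0}
    - {"tx": 0.01, "ty": -0.15, "tz": 0, "wx": 0, "wy": 0, "wz": 0}
    - {"tx": 0.01, "ty": -0.15, "tz": 0, "wx": 0, "wy": 0, "wz": 0}

```text
time_s: 8.17
ee_pos: [569.9, 78.6, 70.9]
ee_rot: [180.0, 0.0, -11.4]
force: [3.2, -2.5, -2.7]
gripper_width: 23.7
gripper_force: 20.0
```

```bash
python3 est.py 3 4
```

```text
t 8.32 p 190.67 p-pstart 55.74 width 23.8 grip 20.0
theta [-0.2197, -0.2204, -0.2206]
```

Emit:
move_arm:
  plan:
    - {"tx": 0.01, "ty": -0.15, "tz": 0, "wx": 0, "wy": 0, "wz": 0}
    - {"tx": 0.01, "ty": -0.15, "tz": 0, "wx": 0, "wy": 0, "wz": 0}
    - {"tx": 0.01, "ty": -0.15, "tz": 0, "wx": 0, "wy": 0, "wz": 0}
    - {"tx": 0.01, "ty": -0.15, "tz": 0, "wx": 0, "wy": 0, "wz": 0}
    - {"tx": 0.01, "ty": -0.15, "tz": 0, "wx": 0, "wy": 0, "wz": 0}
    - {"tx": 0.01, "ty": -0.15, "tz": 0, "wx": 0, "wy": 0, "wz": 0}

```text
time_s: 8.82
ee_pos: [571.8, 87.4, 70.8]
ee_rot: [180.0, 0.1, -11.4]
force: [-0.6, -2.0, 0.3]
gripper_width: 23.8
gripper_force: 20.0
```

```bash
python3 est.py 4 4
```

```text
t 9.02 p 199.62 p-pstart 64.68 width 23.7 grip 20.0
theta [-0.2171, -0.2161, -0.2126, -0.211]
```

```bash
python3 est.py 8 4
```

```text
t 9.42 p 199.33 p-pstart 64.39 width 24.0 grip 20.0
theta [-0.2074, -0.2035, -0.2, -0.198, -0.1917, -0.1886, -0.182, -0.1747]
th -0.1708 om 0.1119 p0 192.16(sd 8.34) e 7.16 rms 0.0013
slide +-4.02 mm in 4 rows: ty per row 0.101 cm; next th -0.103 om 0.113
if held: th -0.090 om 0.170
```

Emit:
move_arm:
  plan:
    - {"tx": 0, "ty": 0.1, "tz": 0, "wx": 0, "wy": 0, "wz": 0}
    - {"tx": 0, "ty": 0.1, "tz": 0, "wx": 0, "wy": 0, "wz": 0}
    - {"tx": 0, "ty": 0.1, "tz": 0, "wx": 0, "wy": 0, "wz": 0}
    - {"tx": 0, "ty": 0.1, "tz": 0, "wx": 0, "wy": 0, "wz": 0}

```text
time_s: 9.75
ee_pos: [570.9, 83.4, 70.8]
ee_rot: [180.0, 0.1, -11.4]
force: [-5.7, 0.0, 2.2]
gripper_width: 24.0
gripper_force: 20.0
```

```bash
sed -i 's/w\[:,1\]<-.2)/w[:,1]<-.214)/' est.py; python3 est.py 5 4
```

```text
t 10.00 p 195.08 p-pstart 60.14 width 24.1 grip 20.0
theta [-0.1245, -0.12, -0.1112, -0.1089, -0.1056]
th -0.0941 om 0.1385 p0 190.78(sd 0.73) e 4.29 rms 0.0021
slide +-7.67 mm in 4 rows: ty per row 0.192 cm; next th -0.027 om 0.072
if held: th -0.003 om 0.180
```

Emit:
move_arm:
  plan:
    - {"tx": 0, "ty": 0.19, "tz": 0, "wx": 0, "wy": 0, "wz": 0}
    - {"tx": -0.02, "ty": 0.19, "tz": 0, "wx": 0, "wy": 0, "wz": 0}
    - {"tx": -0.02, "ty": 0.19, "tz": 0, "wx": 0, "wy": 0, "wz": 0}
    - {"tx": -0.02, "ty": 0.19, "tz": 0, "wx": 0, "wy": 0, "wz": 0}

```text
time_s: 10.33
ee_pos: [569.4, 76.0, 70.8]
ee_rot: [-180.0, 0.0, -11.4]
force: [-4.5, 0.5, 1.9]
gripper_width: 23.9
gripper_force: 20.0
```

```bash
python3 est.py 5 4
```

```text
t 10.58 p 187.59 p-pstart 52.66 width 23.8 grip 20.0
theta [-0.0309, -0.0243, -0.0129, -0.0055, 0.0]
th 0.0066 om 0.1388 p0 189.06(sd 0.26) e -1.46 rms 0.0029
slide +-7.67 mm in 4 rows: ty per row 0.192 cm; next th 0.056 om 0.010
if held: th 0.080 om 0.119
```

Emit:
move_arm:
  plan:
    - {"tx": -0.02, "ty": 0.5, "tz": 0, "wx": 0, "wy": 0, "wz": 0}
    - {"tx": -0.02, "ty": 0.5, "tz": 0, "wx": 0, "wy": 0, "wz": 0}

```text
time_s: 10.75
ee_pos: [567.4, 66.5, 70.8]
ee_rot: [-180.0, -0.0, -11.4]
force: [-3.4, 0.9, 2.0]
gripper_width: 23.7
gripper_force: 20.0
```

```bash
python3 est.py 5 4 2
```

```text
t 11.00 p 177.63 p-pstart 42.70 width 24.1 grip 20.0
theta [0.0254, 0.0317, 0.0335, 0.0354, 0.0361]
th 0.0375 om -0.0010 p0 189.00(sd 0.17) e -11.37 rms 0.0026
slide +11.84 mm in 4 rows: ty per row -0.296 cm; next th 0.014 om -0.041
if held: th -0.023 om -0.208
```

Emit:
move_arm:
  plan:
    - {"tx": 0, "ty": -0.3, "tz": 0, "wx": 0, "wy": 0, "wz": 0}
    - {"tx": 0, "ty": -0.3, "tz": 0, "wx": 0, "wy": 0, "wz": 0}
    - {"tx": 0, "ty": -0.3, "tz": 0, "wx": 0, "wy": 0, "wz": 0}
    - {"tx": 0, "ty": -0.3, "tz": 0, "wx": 0, "wy": 0, "wz": 0}

```text
time_s: 11.33
ee_pos: [569.9, 78.4, 70.8]
ee_rot: [180.0, -0.0, -11.4]
force: [-3.2, -0.7, 0.8]
gripper_width: 24.0
gripper_force: 20.0
```

```bash
python3 est.py 5 4 2
```

```text
t 11.58 p 190.09 p-pstart 55.16 width 24.0 grip 20.0
theta [0.0103, 0.0075, 0.0031, -0.0028, -0.0048]
th -0.0073 om -0.0703 p0 190.14(sd 0.19) e -0.05 rms 0.0035
slide +5.18 mm in 4 rows: ty per row -0.130 cm; next th -0.034 om -0.005
if held: th -0.050 om -0.078
```

Emit:
move_arm:
  plan:
    - {"tx": 0, "ty": -0.2, "tz": 0, "wx": 0, "wy": 0, "wz": 0}
    - {"tx": 0, "ty": -0.2, "tz": 0, "wx": 0, "wy": 0, "wz": 0}
    - {"tx": 0, "ty": -0.1, "tz": 0, "wx": 0, "wy": 0, "wz": 0}
    - {"tx": 0, "ty": -0.1, "tz": 0, "wx": 0, "wy": 0, "wz": 0}

```text
time_s: 11.92
ee_pos: [571.1, 83.9, 70.8]
ee_rot: [180.0, -0.0, -11.4]
force: [-2.4, -1.5, 0.7]
gripper_width: 23.4
gripper_force: 20.0
```

```bash
python3 est.py 5 4 1.7
```

```text
t 12.17 p 195.97 p-pstart 61.03 width 23.8 grip 20.0
theta [-0.0307, -0.0329, -0.0342, -0.0344, -0.0361]
th -0.0370 om -0.0064 p0 190.55(sd 0.26) e 5.42 rms 0.0012
slide +-3.81 mm in 4 rows: ty per row 0.095 cm; next th -0.027 om 0.028
if held: th -0.015 om 0.082
```

Emit:
move_arm:
  plan:
    - {"tx": 0, "ty": 0.05, "tz": 0, "wx": 0, "wy": 0, "wz": 0}
    - {"tx": 0, "ty": 0.05, "tz": 0, "wx": 0, "wy": 0, "wz": 0}
    - {"tx": 0, "ty": 0.1, "tz": 0, "wx": 0, "wy": 0, "wz": 0}
    - {"tx": 0, "ty": 0.15, "tz": 0, "wx": 0, "wy": 0, "wz": 0}

```text
time_s: 12.5
ee_pos: [570.4, 80.5, 70.8]
ee_rot: [-180.0, -0.0, -11.4]
force: [-0.9, -0.2, -1.9]
gripper_width: 24.0
gripper_force: 20.0
```

```bash
python3 est.py 5 4 2
```

```text
t 12.75 p 192.03 p-pstart 57.10 width 24.3 grip 20.0
theta [-0.0243, -0.0223, -0.0189, -0.0186, -0.0147]
th -0.0128 om 0.0531 p0 189.93(sd 0.18) e 2.10 rms 0.0011
slide +-5.22 mm in 4 rows: ty per row 0.130 cm; next th 0.012 om 0.017
if held: th 0.028 om 0.091
```

Emit:
move_arm:
  plan:
    - {"tx": 0, "ty": 0.15, "tz": 0, "wx": 0, "wy": 0, "wz": 0}
    - {"tx": 0, "ty": 0.15, "tz": 0, "wx": 0, "wy": 0, "wz": 0}
    - {"tx": 0, "ty": 0.15, "tz": 0, "wx": 0, "wy": 0, "wz": 0}
    - {"tx": 0, "ty": 0.1, "tz": 0, "wx": 0, "wy": 0, "wz": 0}

```text
time_s: 13.08
ee_pos: [569.2, 75.0, 70.8]
ee_rot: [-180.0, -0.0, -11.4]
force: [0.4, -0.3, -1.1]
gripper_width: 23.7
gripper_force: 20.0
```

```bash
python3 est.py 5 4 2
```

```text
t 13.33 p 186.62 p-pstart 51.69 width 23.8 grip 20.0
theta [0.0058, 0.0079, 0.0095, 0.0074, 0.008]
th 0.0111 om 0.0131 p0 189.81(sd 0.18) e -3.18 rms 0.0012
slide +2.40 mm in 4 rows: ty per row -0.060 cm; next th 0.009 om -0.010
if held: th 0.002 om -0.044
```

Emit:
move_arm:
  plan:
    - {"tx": 0, "ty": -0.07, "tz": 0, "wx": 0, "wy": 0, "wz": 0}
    - {"tx": 0, "ty": -0.07, "tz": 0, "wx": 0, "wy": 0, "wz": 0}
    - {"tx": 0, "ty": -0.07, "tz": 0, "wx": 0, "wy": 0, "wz": 0}
    - {"tx": 0, "ty": -0.07, "tz": 0, "wx": 0, "wy": 0, "wz": 0}

```text
time_s: 13.67
ee_pos: [569.8, 77.9, 70.9]
ee_rot: [180.0, -0.0, -11.4]
force: [-0.1, -1.5, -1.5]
gripper_width: 24.1
gripper_force: 20.0
```

```bash
python3 est.py 6 4 2
```

```text
t 13.97 p 189.79 p-pstart 54.86 width 23.9 grip 20.0
theta [0.0069, 0.0062, 0.0023, 0.0038, -0.0, -0.0008]
th -0.0004 om -0.0214 p0 190.34(sd 0.18) e -0.54 rms 0.0013
slide +2.12 mm in 4 rows: ty per row -0.053 cm; next th -0.010 om -0.003
if held: th -0.016 om -0.033
```

Emit:
move_arm:
  plan:
    - {"tx": 0, "ty": -0.1, "tz": 0, "wx": 0, "wy": 0, "wz": 0}
    - {"tx": 0, "ty": -0.1, "tz": 0, "wx": 0, "wy": 0, "wz": 0}
    - {"tx": 0, "ty": -0.03, "tz": 0, "wx": 0, "wy": 0, "wz": 0}
    - {"tx": 0, "ty": 0, "tz": 0, "wx": 0, "wy": 0, "wz": 0}

```text
time_s: 14.3
ee_pos: [570.3, 80.1, 70.8]
ee_rot: [180.0, -0.0, -11.4]
force: [2.2, -1.7, -2.3]
gripper_width: 24.0
gripper_force: 20.0
```

```bash
python3 est.py 6 4 2.5
```

```text
t 14.60 p 191.97 p-pstart 57.04 width 23.7 grip 20.0
theta [-0.0082, -0.0077, -0.0086, -0.0087, -0.0093, -0.0093]
th -0.0097 om -0.0007 p0 190.41(sd 0.12) e 1.57 rms 0.0011
slide +-1.25 mm in 4 rows: ty per row 0.031 cm; next th -0.006 om 0.008
if held: th -0.002 om 0.025
```

Emit:
move_arm:
  plan:
    - {"tx": 0, "ty": 0.03, "tz": 0, "wx": 0, "wy": 0, "wz": 0}
    - {"tx": 0, "ty": 0.03, "tz": 0, "wx": 0, "wy": 0, "wz": 0}
    - {"tx": 0, "ty": 0.03, "tz": 0, "wx": 0, "wy": 0, "wz": 0}
    - {"tx": 0, "ty": 0.03, "tz": 0, "wx": 0, "wy": 0, "wz": 0}

```text
time_s: 14.93
ee_pos: [570.0, 78.9, 70.8]
ee_rot: [-180.0, -0.0, -11.4]
force: [2.7, -1.0, -3.2]
gripper_width: 24.1
gripper_force: 20.0
```

```bash
python3 est.py 6 4 2.5
```

```text
t 15.23 p 190.67 p-pstart 55.73 width 23.7 grip 20.0
theta [-0.006, -0.0052, -0.0039, -0.0057, -0.0034, -0.004]
th -0.0026 om 0.0133 p0 190.27(sd 0.14) e 0.40 rms 0.0010
slide +-1.19 mm in 4 rows: ty per row 0.030 cm; next th 0.003 om 0.004
if held: th 0.007 om 0.020
```

Emit:
move_arm:
  plan:
    - {"tx": 0, "ty": 0.03, "tz": 0, "wx": 0, "wy": 0, "wz": 0}
    - {"tx": 0, "ty": 0.03, "tz": 0, "wx": 0, "wy": 0, "wz": 0}
    - {"tx": 0, "ty": 0.03, "tz": 0, "wx": 0, "wy": 0, "wz": 0}
    - {"tx": 0, "ty": 0.02, "tz": 0, "wx": 0, "wy": 0, "wz": 0}

```text
time_s: 15.57
ee_pos: [569.8, 77.8, 70.8]
ee_rot: [-180.0, -0.0, -11.4]
force: [2.6, -2.2, -3.8]
gripper_width: 23.7
gripper_force: 20.0
```

```bash
python3 est.py 6 4 2.5
```

```text
t 15.87 p 189.56 p-pstart 54.62 width 23.9 grip 20.0
theta [-0.0009, 0.0003, 0.0019, 0.0006, 0.0012, 0.0013]
th 0.0015 om 0.0004 p0 190.30(sd 0.13) e -0.74 rms 0.0009
slide +0.81 mm in 4 rows: ty per row -0.020 cm; next th 0.000 om -0.002
if held: th -0.002 om -0.013
```

Almost perfectly balanced; now a small trim and then a longer check.

Emit:
move_arm:
  plan:
    - {"tx": 0, "ty": -0.02, "tz": 0, "wx": 0, "wy": 0, "wz": 0}
    - {"tx": 0, "ty": -0.02, "tz": 0, "wx": 0, "wy": 0, "wz": 0}
    - {"tx": 0, "ty": -0.02, "tz": 0, "wx": 0, "wy": 0, "wz": 0}
    - {"tx": 0, "ty": -0.02, "tz": 0, "wx": 0, "wy": 0, "wz": 0}

```text
time_s: 16.2
ee_pos: [570.0, 78.5, 70.9]
ee_rot: [180.0, -0.0, -11.4]
force: [4.4, -1.9, -4.4]
gripper_width: 23.6
gripper_force: 20.0
```

```bash
python3 est.py 8 4 2.5
```

```text
t 16.60 p 190.39 p-pstart 55.45 width 23.9 grip 20.0
theta [-0.0009, -0.0027, -0.0038, -0.0013, -0.003, -0.0029, -0.0026, -0.0025]
th -0.0040 om -0.0078 p0 190.41(sd 0.12) e -0.02 rms 0.0008
slide +0.83 mm in 4 rows: ty per row -0.021 cm; next th -0.007 om 0.001
if held: th -0.009 om -0.011
```

Emit:
move_arm:
  plan:
    - {"tx": 0, "ty": -0.02, "tz": 0, "wx": 0, "wy": 0, "wz": 0}
    - {"tx": 0, "ty": -0.02, "tz": 0, "wx": 0, "wy": 0, "wz": 0}
    - {"tx": 0, "ty": -0.01, "tz": 0, "wx": 0, "wy": 0, "wz": 0}
    - {"tx": 0, "ty": 0, "tz": 0, "wx": 0, "wy": 0, "wz": 0}

```text
time_s: 16.93
ee_pos: [570.0, 79.2, 70.8]
ee_rot: [180.0, -0.0, -11.4]
force: [4.0, -2.6, -4.9]
gripper_width: 24.2
gripper_force: 20.0
```

```bash
python3 est.py 6 4 2.5
```

```text
t 17.23 p 190.94 p-pstart 56.00 width 24.0 grip 20.0
theta [-0.005, -0.004, -0.0042, -0.0041, -0.0041, -0.0042]
th -0.0040 om 0.0038 p0 190.31(sd 0.12) e 0.63 rms 0.0008
slide +-0.75 mm in 4 rows: ty per row 0.019 cm; next th -0.001 om 0.004
if held: th 0.001 om 0.014
```

```bash
python3 -c "
from workcell import env
print(env.job_done())"
```

```text
the job is handed in; nothing more can be done
None
```

I handed the job in at about 17 s; no verdict was returned. By my camera readings the beam had floated within one division of zero for about 7 s, and at hand-in it was nearly still (0.004 rad off zero, about 0.004 rad/s), with the handle still gripped at 20 N and the slide about 56 mm out from where I gripped it.

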